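Clear and test the belt grinder's stop

ROBOT

A 6-joint arm with a two-finger parallel gripper is mounted at the origin on the work surface. World frame = base frame: x ahead of the robot, y to its left, z up, the work surface at z = 0. Lengths are in m, angles in rad, forces in N, time in s.
With the tool pointing down it reaches from about 0.35 to 0.95 m from the base axis. Payload 17.4 kg.
Tool frame: the origin (TCP) lies at the very end of the fingers, on their centre line; the grasp point (between the pads) lies 19 mm behind it; z points along the fingers, y is the line along which they close (so a half turn about z gives the same grasp; the last joint's range is limited). The gripper opens to 93 mm and grips with 3 to 60 N. Pads are 15 mm wide; open, the fingers measure 128 mm over their backs; the gripper's body (75 mm by 188 mm) begins 65 mm behind the grasp point.
Start: joints at [1.155, 0.116, 1.442, -0, 1.584, -0.038], TCP at [0.249, 0.627, 0.219] pointing down, gripper open.
Joint ranges: [-2.83, 2.83], [-0.83, 2.19], [0.07, 2.5], [-1.14, 4.28], [0.01, 3], [-2.97, 2.97]. Speed limits (rad/s): [1.89, 1.89, 2.22, 3.14, 3.14, 3.14].

INTERFACE

Orientations are given as [roll, pitch, yaw] about the fixed x, y, z axes, in that order (R = Rz(yaw) Ry(pitch) Rx(roll)).
In Python, from workcell import arm gives the robot as it stands. The module is installed in compiled form; this text tells all that it offers.
- The arm moves only by the tool arm_command, never from a script. Its argument "series" is a list of rows, each a list of 5 numbers: the shift along the tool's x, y, z in cm, then the turn about the tool's z in rad, then the opening, from 0 (shut) to 1 (fully open). In form: [[dx, dy, dz, roll, claw], ...]. A call has 1 to 12 rows; each row is the pose to reach, as a shift and turn from the pose commanded when the call began, along the tool's axes at that moment; what a row does not reach only later rows make up. A row lasts 1/8 s, in which the tool goes at most 62.5 mm and 10.7 degrees, less where a joint would pass 70% of its speed; a pose out of reach is approached as far as the arm can. A call with a gripper value outside its range is refused whole. The fingers move at their own pace and stop on an object; the grip force is fixed at half the most. Time passes only in rows, so rows that repeat a pose let the fingers close. It gives the time, the measured TCP pose, the force, the opening and the grip force at its end, in the units of the state.
- arm.sense(): the state, without advancing time (a new reading comes with each control period).
- arm.camera(name): name is "scene" or "top"; returns the picture (480x640x3 uint8, red, green, blue); there is no depth.
- arm.camera_params(name): a dict with "vfov" (degrees; the focal length in pixels is half the picture's height over the tangent of half this angle, whatever the lens; pixels are square), "cx", "cy" (the principal point, pixels), "R" (3x3) and "t" (3): a world point X has camera coordinates R X + t. Camera axes: x right, y down, z forward; pixel columns grow to the right and rows downward; lengths in m; the calibration is good to about 2 mm. A picture is of the moment at which its call begins. camera_params takes no time and is no camera call.
- arm.finish_job(): hands the job in; it is judged then, once.
The state is a dict: "clock": time; "q": joint angles; "joint_velocities": joint speeds; "effort": joint torques, N m; "tool_pos": TCP position; "ee_rot": TCP orientation; "force": force on the tool from outside, world axes, zero at the start; "ft_torque": the same for the moment, N m; "finger_gap": finger opening in m; "grasp_force": force on a finger pad.
Only numpy, scipy, OpenCV 4.12 (cv2) and the standard library are available. Lean on these libraries where they do the work, as an engineer would, in place of code of your own. Each camera call takes 0.05 s, during which the arm holds its last target. There are 200 camera calls.

TASK

The belt grinder's stop has to be tested, but stock is in its way: lay the flat bar that lies across the stop station flat in the stock tray, and stand the square tube from in front of the station upright in the tray too. Then push the red mushroom stop fully in and let it spring back, and turn its head clockwise as far as it goes to reset it. Leave everything else where it is.

Things in the scene. Friction and masses are not known exactly. Their poses are not given: they have to be found in the camera images.
- station: fixed grey box, its face sloping 30 deg down to its front (-x), between two dark upright cheeks (10 mm thick, y = -80 and +80 mm, level tops at z = 155 mm from x -40 to +50 mm). Footprint x -75..100, y -85..85 mm. Origin: centre of its foot on the bench, z up. The stop's axis leaves the face at (0, 0, 75 mm) along (-0.5, 0, 0.866) in this frame
- stop_top (a point): centre of the top of the stop's red mushroom head; z points out along its axis, 30 deg from vertical. Head round, 44 mm across; its gripping rim is 5 to 16 mm below this point along the axis, the fixed black collar 33 mm below (25 when pressed). Turns with the head
- stop_press (a joint): how far the mushroom head is pushed in along its axis: 0 out, 0.008 m fully in; a spring (4 N, 8 N fully in) pushes it out again
- stop_turn (a joint): turn of the mushroom head, clockwise seen from above it: starts between 0 and 0.25 rad, end stop (reset) at 1.2 rad; it stays where it is left (0.06 N m)
- blank: flat aluminium bar, 200 mm long (its y) x 60 mm wide (its x) x 12 mm thick, about 0.4 kg, lying loose across the tops of the two cheeks, over the stop. Origin: centre of its underside
- tube: offcut of square steel tube, 50 x 50 mm, 130 mm long, 3 mm wall, about 0.5 kg, standing on end on the bench in front of the station. Origin: centre of its lower end; z along its length
- tray: shallow open steel stock tray fixed to the bench, outside 260 mm (its x) x 200 mm (its y), walls 5 mm thick and 30 mm high, inner floor 5 mm above the bench. Origin: centre of its underside
- belt_box: closed cardboard box fixed to the bench on the other side, 240 (its x) x 180 x 70 mm high. Origin: centre of its underside
- offcut: small solid aluminium block, 50 x 40 x 20 mm, lying in the tray; not to be disturbed. Origin: centre of its underside
- jar: closed grey jar, 56 mm across, 90 mm high, standing on the bench by the stop station; bystander. Origin: centre of its underside
- spray: upright can, 54 mm across, 160 mm high, standing behind the station; bystander. Origin: centre of its underside
- brush: hand brush lying on the bench beside the station (its +y side), its length along its x; bystander
- hammer: hammer lying behind the station, its length along its x; bystander
- mug: white mug, 80 mm across, 90 mm high, behind the station; bystander. Origin: centre of its underside
There are look-alikes about, which are no part of the job. Leave any blue or yellow look-alike of the tube alone.

How it is judged:
By the outcome, as a careful person would: the job done as asked, in the order asked, and still so for the second after the job is handed in, with the robot touching nothing.
It also fails if it takes over 72 s, if anything falls off the work surface, if the arm or the gripper's body presses on something with over 40 N, if the wrist force passes 120 N, or if a joint passes its speed limit or range.

## Working session

There is one attempt and no reset: what is moved stays moved. The work goes in short steps, Python scripts to look and compute and a tool call to move; the robot and the scene stay as the last step left them, time stands still between calls to the robot, and variables do not carry over. Pictures are saved under pics/ and viewed, at most 10 in all, crops included, and the job is handed in when it is done.

Besides the shell and the picture viewer there is one more tool, called as a command line: name --pt "numbers of a row" for each row, then --argument value for the rest. arm_command: Moves the arm, as the interface text tells. Its arguments: {"type":"object","properties":{"series":{"type":"array","items":{"type":"array","items":{"type":"number"}}}},"required":["series"]}

```bash
mkdir -p pics
python3 - <<'E'
from workcell import arm
import cv2
for n in("scene","top"):
    cv2.imwrite(f"pics/{n}0.png",arm.camera(n)[:,:,::-1]); p=arm.camera_params(n); print(n,p)
print(arm.sense())
E
```

```text
scene {'vfov': 44.114022364881315, 'cx': 318.4386230293262, 'cy': 247.92183969365723, 'R': array([[ 0.11811777,  0.99292895, -0.0118442 ],
       [ 0.69667063, -0.09136295, -0.71154961],
       [-0.70760033,  0.07579515, -0.70253603]]), 't': array([-0.04406458, -0.27256243,  1.5847856 ])}
top {'vfov': 56.34703776233214, 'cx': 323.2650251199834, 'cy': 246.77996800569994, 'R': array([[ 0.02162408, -0.9997025 ,  0.01128293],
       [-0.98865999, -0.02306   , -0.14839021],
       [ 0.14860625, -0.00794618, -0.98886452]]), 't': array([-0.01530794,  0.5151704 ,  1.03534303])}
{'clock': 0.1, 'q': array([ 1.15520794e+00,  1.16414812e-01,  1.44220105e+00,  4.47003885e-05,
        1.58404074e+00, -3.78127282e-02]), 'joint_velocities': array([-7.12263317e-04, -1.32102384e-03, -1.86276533e-03, -4.64035455e-04,
       -1.10535015e-05, -2.32522061e-04]), 'effort': array([ 7.36910952e-04, -7.22887373e+01, -6.23865223e+01,  7.81607023e-02,
        2.26562214e-02, -8.56750080e-05]), 'tool_pos': array([0.24889983, 0.62722064, 0.21799306]), 'ee_rot': array([-3.14053116e+00, -8.48862613e-05,  2.76381752e+00]), 'force': array([-0.74446828, -0.01142896,  0.03890718]), 'ft_torque': array([-0.01662235,  0.00883042,  0.01992806]), 'grasp_force': 0.0, 'finger_gap': 0.0927739481536319}
```

View pics/scene0.png

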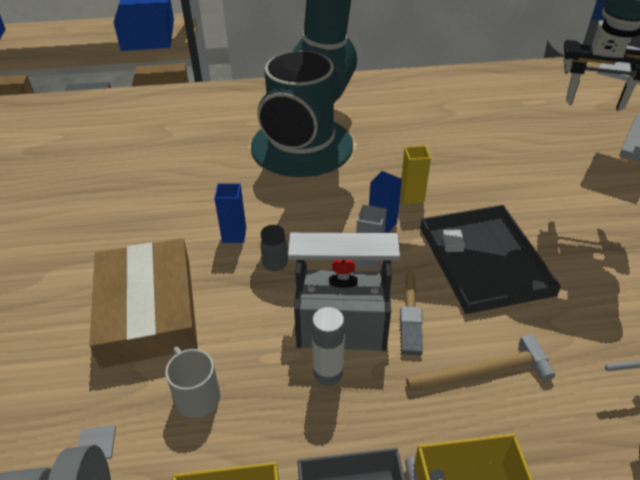

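View pics/top0.png

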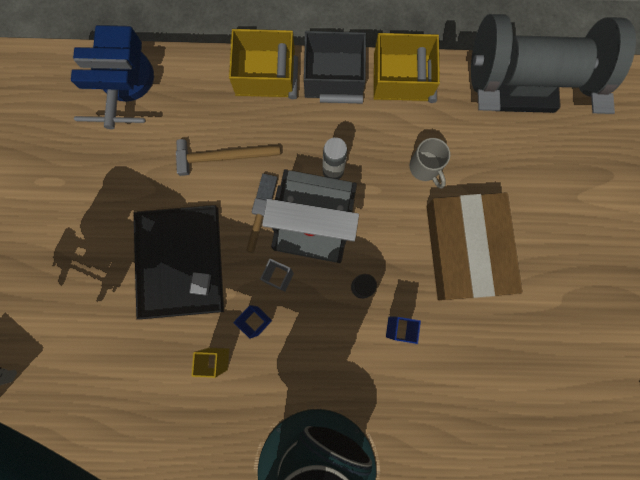

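Run:
```python
import cv2
a=cv2.imread("pics/top0.png")[160:340,130:370]
cv2.imwrite("pics/c1.png",cv2.convertScaleAbs(cv2.resize(a,(800,600),interpolation=cv2.INTER_CUBIC),alpha=1.6,beta=15))
a=cv2.imread("pics/scene0.png")[160:340,240:480]
cv2.imwrite("pics/c2.png",cv2.convertScaleAbs(cv2.resize(a,(800,600),interpolation=cv2.INTER_CUBIC),alpha=1.4,beta=10))
```

```text
(no output)
```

View pics/c1.png

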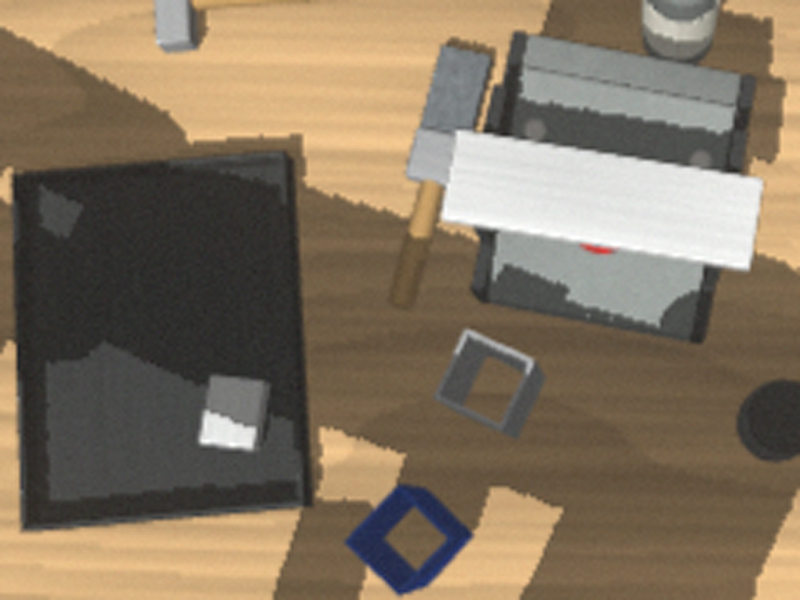

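View pics/c2.png

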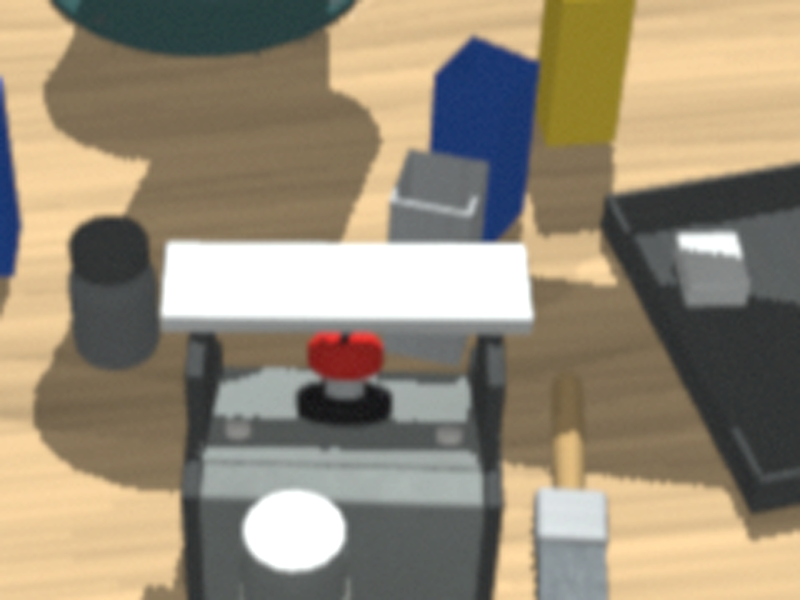

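```bash
cat > h.py <<'E'
from workcell import arm
import numpy as np
from scipy.optimize import least_squares
from scipy.spatial.transform import Rotation as Rot
P={n:arm.camera_params(n) for n in("scene","top")}
def proj(n,X):
    p=P[n]; c=np.atleast_2d(X)@p["R"].T+p["t"]; f=240/np.tan(np.radians(p["vfov"]/2))
    return np.c_[p["cx"],p["cy"]]+f*c[:,:2]/c[:,2:]
def ray(n,uv,z):
    p=P[n]; f=240/np.tan(np.radians(p["vfov"]/2))
    d=p["R"].T@np.array([(uv[0]-p["cx"])/f,(uv[1]-p["cy"])/f,1]); o=-p["R"].T@p["t"]
    return o+d*(z-o[2])/d[2]
OFF={"top":(130,160),"scene":(240,160)}
def crop(n,a): return np.array(a,float)*0.3+OFF[n]-0.35
def world(pose,L):
    x,y,w=pose; c,s=np.cos(w),np.sin(w); L=np.atleast_2d(L)
    return np.c_[x+c*L[:,0]-s*L[:,1],y+s*L[:,0]+c*L[:,1],L[:,2]]
def fit(obs,x0): # obs: list (cam, local pts, px)
    r=least_squares(lambda q:np.concatenate([(proj(n,world(q,L))-u).ravel() for n,L,u in obs]),x0,loss="soft_l1")
    print("rms",np.sqrt(np.mean(r.fun**2))); return r.x
def todelta(target):  # world TCP pos -> tool-frame shift cm
    s=arm.sense(); return Rot.from_euler("xyz",s["ee_rot"]).inv().apply(np.array(target)-s["tool_pos"])*100
def rect(a,b,z): return np.array([[a,b,z],[a,-b,z],[-a,-b,z],[-a,b,z]])/1.
E
python3 - <<'E'
from h import *
np.set_printoptions(precision=4,suppress=True)
# rect order: (+x,+y),(+x,-y),(-x,-y),(-x,+y) ; top image: up=+x,left=+y
t=fit([("top",rect(.13,.1,.03),crop("top",[(15,172),(290,152),(312,505),(22,530)])),
 ("scene",rect(.13,.1,.03),np.array([(558,288),(468,310),(421,218),(505,207)]))],[.6,.2,0]);print("tray",t)
b=fit([("top",rect(.03,.1,.167),crop("top",[(458,130),(763,180),(748,268),(442,220)])),
 ("scene",rect(.03,.1,.167),crop("scene",[(532,322),(160,322),(167,242),(528,244)]))],[.65,0,0]);print("bar",b)
u=fit([("top",rect(.025,.025,.13),crop("top",[(467,330),(535,362),(506,428),(437,397)]))],[.5,.1,0]);print("tube",u)
print(ray("scene",crop("scene",(390,195)),.13),ray("scene",crop("scene",(476,212)),.13),ray("scene",crop("scene",(488,162)),.13),ray("scene",crop("scene",(407,150)),.13))
o=fit([("top",rect(.02,.025,.025),crop("top",[(210,375),(268,382),(256,448),(198,443)]))],[.55,.15,0]);print("offcut",o)
o=fit([("top",rect(.025,.02,.025),crop("top",[(210,375),(268,382),(256,448),(198,443)]))],[.55,.15,0]);print("offcut alt",o)
for nm,px,z in [("blue1",(252,321),.13),("yellow",(205,363),.13),("jar",(364,286),.09)]: print(nm,ray("top",px,z))
E
```

```text
rms 1.6362354471533693
tray [0.4765 0.3456 0.103 ]
rms 0.5215819739492678
bar [ 0.5547  0.0262 -0.139 ]
rms 0.5115832753032113
tube [ 0.441   0.0992 -0.3928]
[0.4479 0.0694 0.13  ] [0.4695 0.1174 0.13  ] [0.4259 0.1335 0.13  ] [0.4084 0.0865 0.13  ]
rms 1.7644890449046857
offcut [ 0.4227  0.2899 -0.1256]
rms 0.4097592922787065
offcut alt [ 0.4224  0.2899 -0.0992]
blue1 [0.338  0.1455 0.13  ]
yellow [0.2489 0.2402 0.13  ]
jar [ 0.4205 -0.097   0.09  ]
```

```bash
python3 -c "
from h import *
print(todelta([.5547,.0262,.25]),todelta([.4765,.3456,.25]))"
```

```text
[-50.59232498 -44.58795589  -3.15766044] [-31.54255461 -17.78456937  -3.18449509]
```

arm_command --pt "-5 -4.4 -3.2 0.1 1" --pt "-10 -8.9 -3.2 0.26 1" --pt "-15 -13.4 -3.2 0.42 1" --pt "-20 -17.8 -3.2 0.58 1" --pt "-25 -22.3 -3.2 0.74 1" --pt "-30 -26.7 -3.2 0.9 1" --pt "-35 -31.2 -3.2 1.06 1" --pt "-40 -35.6 -3.2 1.22 1" --pt "-45 -40 -3.2 1.33 1" --pt "-50.6 -44.6 -3.2 1.33 1" --pt "-50.6 -44.6 -3.2 1.33 1" --pt "-50.6 -44.6 -3.2 1.33 1"

```text
clock: 1.6
tool_pos: [0.5556, 0.0233, 0.2497]
ee_rot: [-3.14, 0.001, 1.43]
force: [-0.4, 0.2, -0.2]
finger_gap: 0.0927
grasp_force: 0.0
```

```bash
python3 -c "
from h import *
s=arm.sense();print(s['tool_pos'],s['ee_rot'],s['clock'],todelta([.5547,.0262,.153]))"
```

```text
[0.55561301 0.02325159 0.24971571] [-3.14017573e+00  6.27036977e-04  1.42981665e+00] 1.6 [ 0.28515091 -0.11812081  9.67157128]
```

arm_command --pt "0.3 -0.1 4 0 1" --pt "0.3 -0.1 8 0 1" --pt "0.3 -0.1 9.7 0 1" --pt "0.3 -0.1 9.7 0 0.5" --pt "0.3 -0.1 9.7 0 0.3" --pt "0.3 -0.1 9.7 0 0.3" --pt "0.3 -0.1 9.7 0 0.3" --pt "0.3 -0.1 9.7 0 0.3"

```text
clock: 2.6
tool_pos: [0.5547, 0.0293, 0.1547]
ee_rot: [3.14, -0.0, 1.434]
force: [1.2, 0.8, 5.2]
finger_gap: 0.0596
grasp_force: 30.0
```

arm_command --pt "0 0 -1 0 0.3" --pt "0 0 -3 0 0.3" --pt "0 0 -7 0 0.3" --pt "0 0 -11 0 0.3" --pt "0 0 -11 0 0.3"

```text
clock: 3.22
tool_pos: [0.555, 0.0293, 0.268]
ee_rot: [3.136, -0.001, 1.434]
force: [0.3, 0.4, -4.4]
finger_gap: 0.0596
grasp_force: 30.0
```

```bash
python3 -c "
from h import *
import cv2
s=arm.sense();print(s['tool_pos'],s['ee_rot'],s['clock'],s['finger_gap'],s['force'],todelta([.4729,.3804,.25]))
cv2.imwrite('pics/s1.png',arm.camera('scene')[:,:,::-1])"
```

```text
[0.55503617 0.02932212 0.26798485] [ 3.13620976e+00 -7.94130659e-04  1.43380858e+00] 3.225 0.0596170573239054 [ 0.30884448  0.35133178 -4.37376971] [ 33.65580451 -12.94061699   1.75558076]
```

View pics/s1.png

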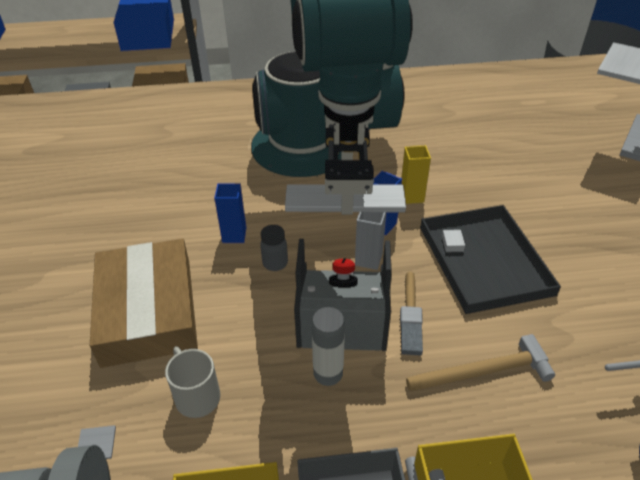

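arm_command --pt "3.5 -1.5 0 -0.16 0.3" --pt "7 -2.8 0 -0.33 0.3" --pt "11 -4.3 0 -0.5 0.3" --pt "15 -5.8 0 -0.68 0.3" --pt "19 -7.3 0 -0.86 0.3" --pt "23 -8.9 0 -1.04 0.3" --pt "27 -10.4 0 -1.22 0.3" --pt "30.5 -11.7 0 -1.4 0.3" --pt "33.7 -12.9 0.5 -1.58 0.3" --pt "33.7 -12.9 1.8 -1.74 0.3" --pt "33.7 -12.9 1.8 -1.81 0.3" --pt "33.7 -12.9 1.8 -1.81 0.3"

```text
clock: 4.78
tool_pos: [0.4721, 0.3806, 0.2442]
ee_rot: [-3.14, -0.002, -3.04]
force: [-0.0, 0.2, -3.3]
finger_gap: 0.0598
grasp_force: 30.0
```

```bash
python3 -c "
from h import *
import cv2
s=arm.sense();print(s['tool_pos'],s['ee_rot'],s['clock'],s['finger_gap'],todelta([.4729,.3804,.008]))
cv2.imwrite('pics/s2.png',arm.camera('top')[100:400,60:460,::-1].repeat(2,0).repeat(2,1))"
```

```text
[0.47206275 0.38057043 0.24415748] [-3.14042924e+00 -1.91435059e-03 -3.03974706e+00] 4.775 0.05980974501852692 [-1.26767005e-01  2.00805111e-03  2.36155623e+01]
```

View pics/s2.png

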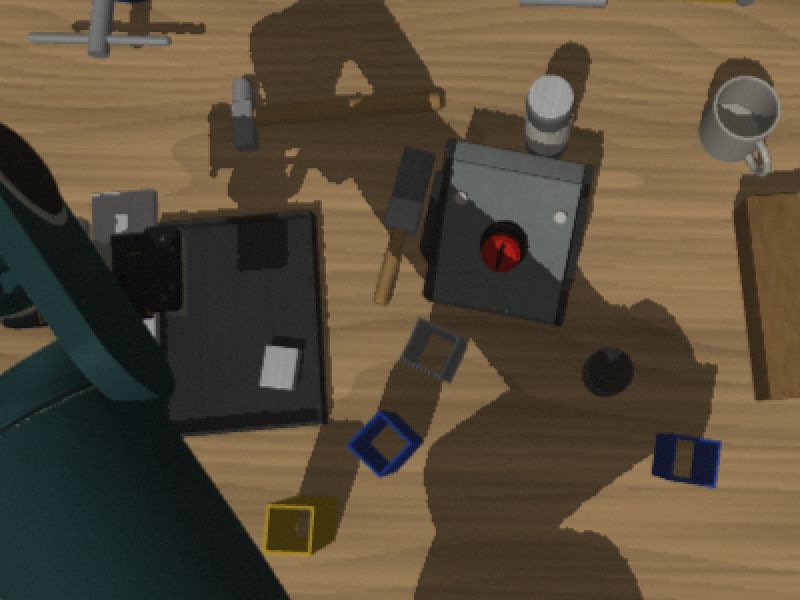

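arm_command --pt "-0.1 0 6 0 0.3" --pt "-0.1 0 12 0 0.3" --pt "-0.1 0 18 0 0.3" --pt "-0.1 0 21 0 0.3" --pt "-0.1 0 22.5 0 0.3" --pt "-0.1 0 23.2 0 0.3" --pt "-0.1 0 23.2 0 0.3"

```text
clock: 5.7
tool_pos: [0.4738, 0.3811, 0.0145]
ee_rot: [3.141, 0.001, -3.04]
force: [-1.2, -0.6, -3.5]
finger_gap: 0.0598
grasp_force: 30.0
```

arm_command --pt "0 0 0.5 0 0.3" --pt "0 0 0.7 0 0.3" --pt "0 0 0.7 0 0.3"

```text
clock: 6.08
tool_pos: [0.4735, 0.3809, 0.0067]
ee_rot: [3.142, 0.0, -3.039]
force: [-0.1, -1.1, -3.7]
finger_gap: 0.06
grasp_force: 30.0
```

arm_command --pt "0 0 0.7 0 0.78" --pt "0 0 0.7 0 0.78" --pt "0 0 0.7 0 0.78" --pt "0 0 0.2 0 0.78" --pt "0 0 -3 0 0.78" --pt "0 0 -9 0 0.78" --pt "0 0 -15 0 1" --pt "0 0 -20 0 1" --pt "0 0 -20 0 1"

```text
clock: 7.2
tool_pos: [0.4747, 0.3816, 0.2116]
ee_rot: [3.138, 0.006, -3.04]
force: [-0.3, 0.2, -0.4]
finger_gap: 0.0927
grasp_force: 0.0
```

```bash
python3 -c "
from h import *
s=arm.sense();print(s['tool_pos'],s['ee_rot'],s['clock'],s['finger_gap'],todelta([.4395,.1003,.21]))"
```

```text
[0.47466179 0.3816075  0.21158801] [ 3.13808413  0.00620181 -3.03956326] 7.2 0.09272452341111917 [ 6.36394201e+00 -2.76265735e+01  2.24076784e-02]
```

arm_command --pt "1 -4.5 0 0.1 1" --pt "2.3 -9 0 0.2 1" --pt "3.5 -14 0 0.3 1" --pt "4.6 -19 0 0.4 1" --pt "5.7 -24 0 0.5 1" --pt "6.4 -27.6 0 0.5 1" --pt "6.4 -27.6 0 0.5 1" --pt "6.4 -27.6 0 0.5 1"

```text
clock: 8.2
tool_pos: [0.4379, 0.1, 0.2061]
ee_rot: [-3.142, -0.0, 2.743]
force: [0.1, -0.2, 0.0]
finger_gap: 0.0927
grasp_force: 0.0
```

```bash
python3 -c "
from h import *
s=arm.sense();print(s['tool_pos'],s['ee_rot'],s['clock'],s['finger_gap'],todelta([.4395,.1003,.092]))"
```

```text
[0.43792512 0.1000186  0.20612265] [-3.14150925e+00 -4.81384684e-04  2.74337805e+00] 8.2 0.09274051725225556 [-0.13974699  0.08795907 11.41219208]
```

arm_command --pt "-0.1 0.1 4 0 1" --pt "-0.1 0.1 8 0 1" --pt "-0.1 0.1 10.5 0 1" --pt "-0.1 0.1 11.4 0 1" --pt "-0.1 0.1 11.4 0 0.6" --pt "-0.1 0.1 11.4 0 0.3" --pt "-0.1 0.1 11.4 0 0.3" --pt "-0.1 0.1 11.4 0 0.3" --pt "-0.1 0.1 11.4 0 0.3"

```text
clock: 9.32
tool_pos: [0.4394, 0.1004, 0.0929]
ee_rot: [3.141, 0.0, 2.744]
force: [1.0, 1.3, 2.9]
finger_gap: 0.0495
grasp_force: 29.9
```

arm_command --pt "0 0 -1 0 0.3" --pt "0 0 -4 0 0.3" --pt "0 0 -9 0 0.3" --pt "0 0 -14 0 0.3" --pt "0 0 -16 0 0.3" --pt "0 0 -16 0 0.3"

```text
clock: 10.07
tool_pos: [0.4394, 0.1003, 0.2527]
ee_rot: [3.141, 0.001, 2.744]
force: [0.2, -0.5, -6.1]
finger_gap: 0.0498
grasp_force: 29.9
```

```bash
python3 -c "
from h import *
s=arm.sense();print(s['tool_pos'],s['ee_rot'],s['clock'],s['finger_gap'],todelta([.5358,.3065,.255]))"
```

```text
[0.43942813 0.10033593 0.25271613] [3.14124394e+00 6.24542317e-04 2.74376629e+00] 10.075 0.049828955216853814 [-0.8976029  22.74004708 -0.21989685]
```

arm_command --pt "0 3 0 -0.08 0.3" --pt "-0.2 7 0 -0.18 0.3" --pt "-0.4 11 0 -0.28 0.3" --pt "-0.6 15 0 -0.38 0.3" --pt "-0.8 19 0 -0.46 0.3" --pt "-0.9 22 0 -0.5 0.3" --pt "-0.9 22.7 0 -0.5 0.3" --pt "-0.9 22.7 0 -0.5 0.3" --pt "-0.9 22.7 0 -0.5 0.3"

```text
clock: 11.2
tool_pos: [0.5352, 0.3053, 0.2521]
ee_rot: [-3.141, -0.001, -3.04]
force: [-0.1, -0.1, -4.8]
finger_gap: 0.0496
grasp_force: 30.0
```

```bash
python3 -c "
from h import *
import cv2
s=arm.sense();print(s['tool_pos'],s['ee_rot'],s['clock'],s['finger_gap'],todelta([.5358,.3065,.0995]))
im=arm.camera('top');cv2.imwrite('pics/s3.png',im[150:350,110:370,::-1].repeat(3,0).repeat(3,1))"
```

```text
[0.53515805 0.30527595 0.25209042] [-3.14113435e+00 -6.80001548e-04 -3.04026819e+00] 11.2 0.04957512099801833 [-0.08662356  0.12227708 15.2589321 ]
```

View pics/s3.png

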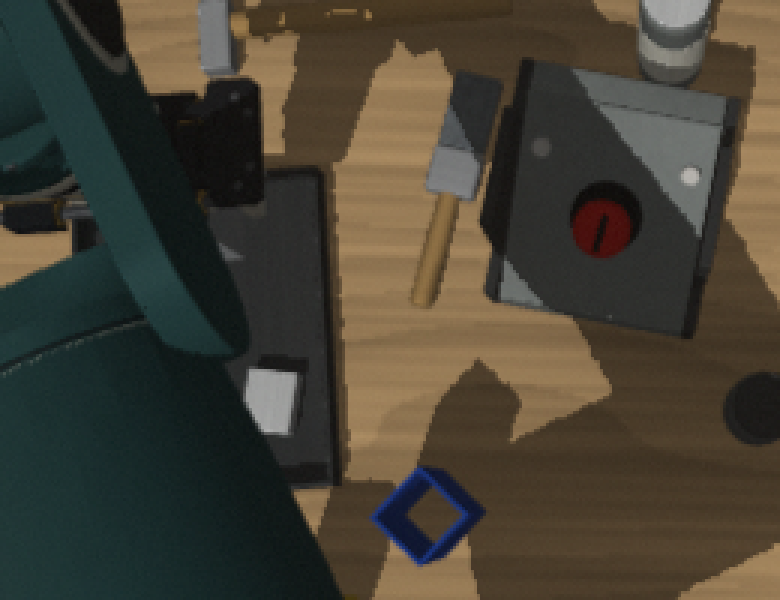

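arm_command --pt "-0.1 0.1 5 0 0.3" --pt "-0.1 0.1 10 0 0.3" --pt "-0.1 0.1 13.5 0 0.3" --pt "-0.1 0.1 14.8 0 0.3" --pt "-0.1 0.1 15.2 0 0.3" --pt "-0.1 0.1 15.2 0 0.3" --pt "-0.1 0.1 15.2 0 0.3"

```text
clock: 12.12
tool_pos: [0.5369, 0.3075, 0.1021]
ee_rot: [3.141, 0.002, -3.039]
force: [-0.5, -0.2, -4.7]
finger_gap: 0.0497
grasp_force: 30.0
```

arm_command --pt "0 0 0.2 0 0.3" --pt "0 0 0.4 0 0.3" --pt "0 0 0.4 0 0.3"

```text
clock: 12.5
tool_pos: [0.5367, 0.3074, 0.098]
ee_rot: [3.141, 0.001, -3.039]
force: [-2.4, -1.0, 6.1]
finger_gap: 0.0499
grasp_force: 30.0
```

Contact. Release and rise.

arm_command --pt "0 0 0.4 0 0.6" --pt "0 0 0.4 0 0.8" --pt "0 0 0.4 0 1" --pt "0 0 0.4 0 1" --pt "0 0 -3 0 1" --pt "0 0 -8 0 1" --pt "0 0 -14 0 1" --pt "0 -6 -14 0 1" --pt "0 -12 -14 0 1" --pt "0 -18 -14 0 1" --pt "0 -24 -14 0 1" --pt "0 -24 -14 0 1"

```text
clock: 14.0
tool_pos: [0.5611, 0.0652, 0.2368]
ee_rot: [-3.141, 0.0, -3.044]
force: [-0.2, 0.2, -0.3]
finger_gap: 0.0931
grasp_force: 0.0
```

```bash
python3 -c "
from h import *
import cv2
s=arm.sense();print(s['tool_pos'],s['ee_rot'],s['clock'],s['finger_gap'])
a=arm.camera('top');cv2.imwrite('pics/t4.png',a[:,:,::-1]);b=arm.camera('scene');cv2.imwrite('pics/sc4.png',b[:,:,::-1])
A=cv2.resize(a[190:340,120:320],(400,300),interpolation=cv2.INTER_CUBIC)
A2=cv2.resize(a[160:280,260:370],(400,436),interpolation=cv2.INTER_CUBIC)
B=cv2.resize(b[190:340,400:570],(400,353),interpolation=cv2.INTER_CUBIC)[:300]
B2=cv2.resize(b[230:310,290:400],(400,291),interpolation=cv2.INTER_CUBIC)
cv2.imwrite('pics/s4.png',np.vstack([np.hstack([A,B]),np.hstack([A2[:300],np.pad(B2,((0,9),(0,0),(0,0)))])])[:,:,::-1])"
```

```text
[0.56108108 0.06516331 0.23684156] [-3.14113346e+00  3.75205178e-04 -3.04367278e+00] 14.0 0.09306401683122573
```

View pics/s4.png

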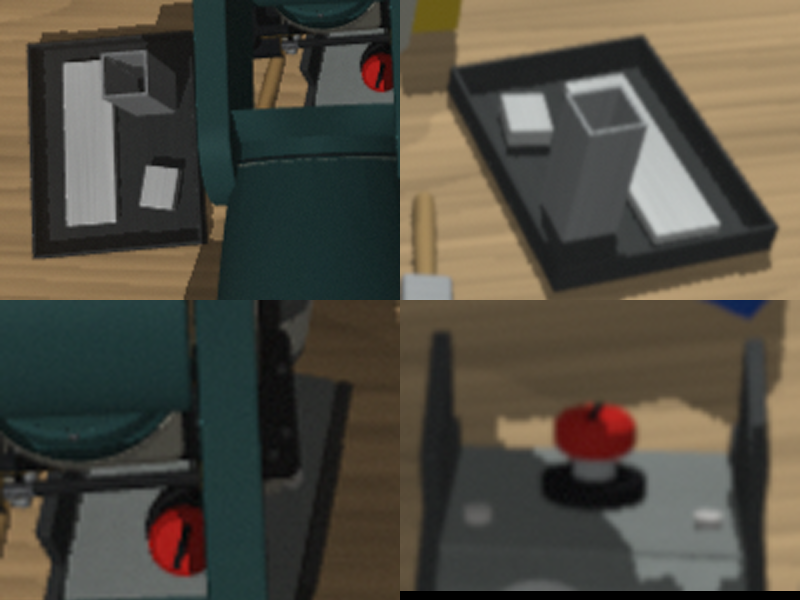

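Run:
```python
from h import *
import cv2
np.set_printoptions(precision=4,suppress=True)
for n in P: print(n,-P[n]["R"].T@P[n]["t"])
def red(im):
    h=cv2.cvtColor(im,cv2.COLOR_BGR2HSV); return (((h[...,0]<8)|(h[...,0]>172))&(h[...,1]>150)&(h[...,2]>40)).astype(np.uint8)
s=cv2.imread("pics/sc4.png")
m=red(s); m[:230]=0;m[300:]=0;m[:,:320]=0;m[:,370:]=0
print("scene red box",cv2.boundingRect(m))
t=cv2.imread("pics/s3.png")[1::3,1::3]; m2=red(t); m2[:60]=0;m2[95:]=0;m2[:,:180]=0;m2[:,220:]=0
b=cv2.boundingRect(m2);print("top red box",b[0]+110,b[1]+150,b[2:])
S3=lambda p:np.array([110+p[0]/3-.33,150+p[1]/3-.33])
def topc(q,s): return world(q,[[-.5*s,0,.075+.866*s]])
def ring(q,s,n):
    th=np.linspace(0,2*np.pi,60); out=[]
    for d,r in((0,.020),(.005,.022),(.016,.022)):
        L=np.c_[-.5*(s-d)+r*.866*np.cos(th),r*np.sin(th),.075+.866*(s-d)+r*.5*np.cos(th)]
        out.append(proj(n,world(q,L)))
    o=np.vstack(out); return np.r_[o.min(0),o.max(0)]
bs=cv2.boundingRect(m); ob={"scene":np.array([bs[0],bs[1],bs[0]+bs[2],bs[1]+bs[3]])-.5,"top":np.array([b[0]+110,b[1]+150,b[0]+b[2]+110,b[1]+b[3]+150])-.5}
w0=[]
for A,B,z in((S3((541,147)),S3((690,177)),.12),(S3((492,297)),S3((693,337)),.04)):
    d=ray("top",A,z)-ray("top",B,z); w0.append(np.arctan2(-d[0],d[1]))
print("yaws",w0)
def res(v):
    q,s=v[:3],v[3]; r=[ring(q,s,n)-ob[n] for n in ob]
    r.append((proj("scene",world(q,[[-.04,-.08,.155],[-.04,.08,.155]]))-[[301.3,239.3],[387.2,241.3]]).ravel()*.6)
    r.append((proj("top",world(q,[[-.04,.085,.155]]))-S3((482,228))).ravel()*.4)
    r.append((v[2]-np.array(w0))*40)
    return np.concatenate(r)
f=least_squares(res,[.57,.03,-.15,.045],loss="soft_l1"); print(f.x,f.fun.round(1),"top",topc(f.x[:3],f.x[3]))
cs,sn=np.cos(f.x[2]),np.sin(f.x[2])
```

```text
scene [ 1.3165 -0.1013  0.9189]
top [0.3558 0.0048 1.1004]
scene red box (333, 258, 22, 16)
top red box 301 216 (19, 20)
yaws [np.float64(-0.17929708230708777), np.float64(-0.1748446439214631)]
[ 0.5708  0.0244 -0.1717  0.0461] [-0.8  0.8  0.6 -0.8 -0.3 -0.1  0.6 -0.1 -0.  -0.5  0.1 -0.3 -0.6 -0.9
  0.3  0.1] top [[0.5481 0.0283 0.1149]]
```

```bash
cat >> h.py <<'E'
ST=(.5708,.0244,-.1717)
def go(x,z,y=0): 
    s=arm.sense(); print(s["tool_pos"],s["ee_rot"][2],"gap",s["finger_gap"],"t",s["clock"],"d",todelta(world(ST,[[x,y,z]])[0]).round(2))
E
python3 -c "
from h import *
go(-.0305,.17)"
```

```text
[0.56090676 0.06820941 0.23674829] -3.04068979813573 gap 0.09287802189949795 t 14.1 d [ 2.4  -3.64  6.67]
```

arm_command --pt "1 -1.8 0 0.14 0" --pt "2.4 -3.6 0 0.27 0" --pt "2.4 -3.6 2 0.27 0" --pt "2.4 -3.6 5 0.27 0" --pt "2.4 -3.6 6.7 0.27 0" --pt "2.4 -3.6 6.7 0.27 0" --pt "2.4 -3.6 6.7 0.27 0" --pt "2.4 -3.6 6.7 0.27 0"

```text
clock: 15.1
tool_pos: [0.5411, 0.0303, 0.1707]
ee_rot: [3.141, 0.001, 2.974]
force: [-0.4, -0.9, -0.2]
finger_gap: 0.0176
grasp_force: 0.0
```

```bash
python3 -c "
from h import *
go(-.0305,.122);print(arm.sense()['force'])"
```

```text
[0.54109934 0.03031564 0.17069884] 2.9741378901431865 gap 0.017607099141942712 t 15.1 d [ 0.03 -0.08  4.87]
[-0.35569275 -0.88538916 -0.19395566]
```

arm_command --pt "0 -0.1 2.5 0 0" --pt "0 -0.1 4.4 0 0" --pt "0 -0.1 5 0 0" --pt "0 -0.1 5 0 0" --pt "0 -0.1 5 0 0"

```text
clock: 15.72
tool_pos: [0.5409, 0.0292, 0.1205]
ee_rot: [3.141, 0.001, 2.974]
force: [0.7, -0.6, 0.1]
finger_gap: 0.0007
grasp_force: 0.0
```

Now push along the axis (tool −x 0.5, +z 0.866), stepping.

arm_command --pt "0 0 0.3 0 0" --pt "-0.05 0 0.55 0 0" --pt "-0.15 0 0.75 0 0" --pt "-0.25 0 0.95 0 0" --pt "-0.25 0 0.95 0 0"

```text
clock: 16.35
tool_pos: [0.5433, 0.0288, 0.1106]
ee_rot: [3.141, 0.001, 2.974]
force: [0.1, -0.8, 6.8]
finger_gap: 0.0006
grasp_force: 2.9
```

arm_command --pt "-0.1 0 0.17 0 0" --pt "-0.15 0 0.26 0 0" --pt "-0.15 0 0.26 0 0"

```text
clock: 16.73
tool_pos: [0.5448, 0.0285, 0.1081]
ee_rot: [3.141, 0.001, 2.974]
force: [-1.9, -0.1, 6.6]
finger_gap: 0.0001
grasp_force: 3.6
```

arm_command --pt "-0.1 0 0.17 0 0" --pt "-0.15 0 0.26 0 0" --pt "-0.15 0 0.26 0 0"

```text
clock: 17.1
tool_pos: [0.5459, 0.0285, 0.1072]
ee_rot: [3.141, 0.0, 2.974]
force: [-15.5, 1.3, 26.8]
finger_gap: 0.0004
grasp_force: 15.5
```

arm_command --pt "0.15 0 -0.26 0 0" --pt "0.4 0 -0.7 0 0" --pt "0.7 0 -1.3 0 0" --pt "0.8 0 -2.5 0 0" --pt "0.8 0 -5 0 0.8" --pt "0.8 0 -5 0 0.8" --pt "0.8 0 -5 0 0.8"

```text
clock: 17.98
tool_pos: [0.5378, 0.0296, 0.1544]
ee_rot: [-3.141, -0.001, 2.974]
force: [-0.6, -0.2, -0.9]
finger_gap: 0.0262
grasp_force: 0.0
```

```bash
python3 -c "
from h import *
import cv2
go(-.0178,.13);print(arm.sense()['force'])
s=arm.camera('scene')[:,:,::-1].copy();cv2.imwrite('pics/sc5.png',s)
h=cv2.cvtColor(s,cv2.COLOR_BGR2HSV);m=(((h[...,0]<8)|(h[...,0]>172))&(h[...,1]>150)&(h[...,2]>40)).astype(np.uint8)
m[:230]=0;m[300:]=0;m[:,:320]=0;m[:,370:]=0;print(cv2.boundingRect(m))"
```

```text
[0.53783621 0.02962506 0.15435495] 2.973786167201292 gap 0.026152161242161923 t 17.975 d [-1.56  0.04  2.43]
[-0.62086454 -0.16932454 -0.85806233]
(333, 258, 22, 16)
```

arm_command --pt "-0.8 0 0 -0.15 0.7" --pt "-1.6 0 0 -0.3 0.7" --pt "-1.6 0 0 -0.4 0.7" --pt "-1.6 0 0 -0.4 0.7" --pt "-1.6 0 0 -0.4 0.7"

```text
clock: 18.65
tool_pos: [0.5536, 0.027, 0.1545]
ee_rot: [3.141, -0.001, -2.912]
force: [-0.4, 0.3, -1.1]
finger_gap: 0.0647
grasp_force: 0.0
```

```bash
python3 -c "
from h import *
go(-.0178,.096)"
```

```text
[0.55360498 0.0269776  0.15449367] -2.9117209826169606 gap 0.06468714640525429 t 18.65 d [0.02 0.05 5.85]
```

arm_command --pt "0 0 3 0 0.7" --pt "0 0 5 0 0.7" --pt "0 0 5.8 0 0.7" --pt "0 0 5.8 0 0.7" --pt "0 0 5.8 0 0.35" --pt "0 0 5.8 0 0.35" --pt "0 0 5.8 0 0.35" --pt "0 0 5.8 0 0.35"

```text
clock: 19.65
tool_pos: [0.5539, 0.0275, 0.0975]
ee_rot: [3.141, 0.001, -2.909]
force: [-0.7, 4.9, 2.2]
finger_gap: 0.0429
grasp_force: 30.0
```

arm_command --pt "0 0 0 0.1 0.35" --pt "0 0 0 0.2 0.35" --pt "0 0 0 0.3 0.35" --pt "0 0 0 0.4 0.35" --pt "0 0 0 0.5 0.35" --pt "0 0 0 0.6 0.35" --pt "0 0 0 0.7 0.35" --pt "0 0 0 0.8 0.35" --pt "0 0 0 0.8 0.35"

```text
clock: 20.78
tool_pos: [0.5541, 0.0282, 0.0977]
ee_rot: [3.139, -0.0, 2.573]
force: [-1.1, 9.3, 3.9]
finger_gap: 0.0427
grasp_force: 30.0
```

```bash
python3 -c "
from h import *
s=arm.sense();print(s['force'],s['ft_torque'])"
```

```text
[-1.09837048  9.27636343  3.86622227] [2.1447811  0.08577041 0.21053147]
```

Open, lift, roll back, and check the mark while up.

arm_command --pt "0 0 0 0.0 0.7" --pt "0 0 0 0 0.7" --pt "0 0 0 0 0.7" --pt "0 0 -3 0 0.7" --pt "0 0 -5.8 -0.1 0.7" --pt "0 0 -5.8 -0.25 0.7" --pt "0 0 -5.8 -0.4 0.7" --pt "0 0 -5.8 -0.55 0.7" --pt "0 0 -5.8 -0.7 0.7" --pt "0 0 -5.8 -0.8 0.7" --pt "0 0 -5.8 -0.8 0.7"

```text
clock: 22.15
tool_pos: [0.5538, 0.0269, 0.1549]
ee_rot: [-3.142, -0.0, -2.91]
force: [-0.2, 0.3, -0.9]
finger_gap: 0.0652
grasp_force: 0.0
```

```bash
python3 -c "
from h import *
import cv2
go(-.0178,.096)
a=cv2.imread('pics/sc4.png')[245:295,310:380];b=arm.camera('scene')[:,:,::-1];cv2.imwrite('pics/sc6.png',b);b=b[245:295,310:380]
cv2.imwrite('pics/m1.png',cv2.convertScaleAbs(cv2.resize(np.hstack([a,b]),None,fx=5.7,fy=5.7,interpolation=cv2.INTER_CUBIC),alpha=1.5))"
```

```text
[0.5538029  0.02688307 0.1548808 ] -2.910103312916307 gap 0.06520525512395371 t 22.15 d [0.04 0.07 5.89]
```

View pics/m1.png

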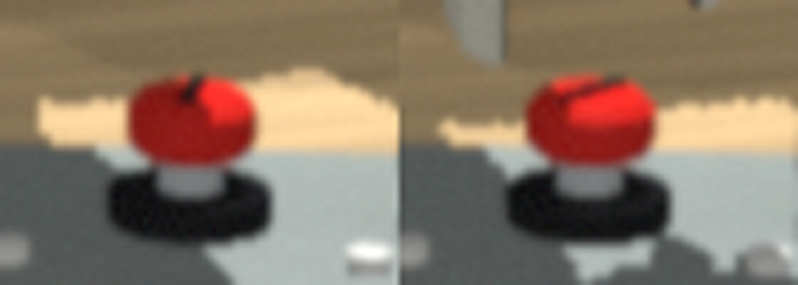

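arm_command --pt "0 0.1 3 0 0.7" --pt "0 0.1 5 0 0.7" --pt "0 0.1 5.8 0 0.7" --pt "0 0.1 5.8 0 0.7" --pt "0 0.1 5.8 0 0.35" --pt "0 0.1 5.8 0 0.35" --pt "0 0.1 5.8 0 0.35" --pt "0 0.1 5.8 0 0.35"

```text
clock: 23.2
tool_pos: [0.5538, 0.0279, 0.0974]
ee_rot: [-3.141, 0.001, -2.909]
force: [-0.1, -0.5, 3.8]
finger_gap: 0.0433
grasp_force: 30.0
```

arm_command --pt "0 0 0 0.1 0.35" --pt "0 0 0 0.2 0.35" --pt "0 0 0 0.3 0.35" --pt "0 0 0 0.4 0.35" --pt "0 0 0 0.5 0.35" --pt "0 0 0 0.6 0.35" --pt "0 0 0 0.7 0.35" --pt "0 0 0 0.8 0.35" --pt "0 0 0 0.8 0.35"

```text
clock: 24.32
tool_pos: [0.5538, 0.0276, 0.0971]
ee_rot: [-3.141, 0.001, 2.575]
force: [2.4, -4.9, -0.2]
finger_gap: 0.0429
grasp_force: 30.0
```

```bash
python3 -c "
from h import *
s=arm.sense();print(s['force'],s['ft_torque'])"
```

```text
[ 2.35391866 -4.87746164 -0.21225873] [-0.84234682 -0.34909595  0.4716311 ]
```

arm_command --pt "0 0 0 0.0 0.7" --pt "0 0 0 0 0.7" --pt "0 0 0 0 0.7" --pt "0 0 -3 0 0.7" --pt "0 0 -3 -0.15 0.7" --pt "0 0 -3 -0.3 0.7" --pt "0 0 -3 -0.45 0.7" --pt "0 0 -3 -0.6 0.7" --pt "0 0 0 -0.6 0.7" --pt "0 0 0 -0.6 0.35" --pt "0 0 0 -0.6 0.35" --pt "0 0 0 -0.6 0.35"

```text
clock: 25.82
tool_pos: [0.554, 0.0278, 0.0981]
ee_rot: [-3.141, 0.001, -3.109]
force: [-0.9, -1.0, 2.6]
finger_gap: 0.043
grasp_force: 30.0
```

arm_command --pt "0 0 0 0 0.35" --pt "0 0 0 0 0.35" --pt "0 0 0 0.07 0.35" --pt "0 0 0 0.14 0.35" --pt "0 0 0 0.2 0.35" --pt "0 0 0 0.2 0.35"

```text
clock: 26.58
tool_pos: [0.5542, 0.0278, 0.0977]
ee_rot: [-3.141, 0.002, 2.974]
force: [0.8, -3.5, 6.1]
finger_gap: 0.0429
grasp_force: 30.0
```

```bash
python3 -c "
from h import *
s=arm.sense();print(s['force'],s['ft_torque'])"
```

```text
[ 0.83331396 -3.45186197  6.08427764] [-0.60568129 -0.35506256  0.61779164]
```

arm_command --pt "0 0 0 0.2 0.35" --pt "0 0 0 0.2 0.7" --pt "0 0 0 0.2 0.7" --pt "0 0 0 0.2 0.7" --pt "0 0 -3 0.2 0.7" --pt "0 0 -8 0.2 0.7" --pt "0 0 -14 0.2 0.7" --pt "5 0 -18 0.2 0.7" --pt "10 0 -18 0.2 0.7" --pt "10 0 -18 0.2 0.7"

```text
clock: 27.82
tool_pos: [0.4532, 0.0451, 0.2784]
ee_rot: [3.14, 0.003, 2.776]
force: [-0.3, 0.1, -0.4]
finger_gap: 0.0648
grasp_force: 0.0
```

```bash
python3 -c "
from h import *
import cv2
print(arm.sense()['force'],arm.sense()['clock'])
b=arm.camera('scene')[:,:,::-1]
c=cv2.resize(b[245:295,310:380],(400,286),interpolation=cv2.INTER_CUBIC);d=cv2.resize(b[170:350,220:590],(588,286),interpolation=cv2.INTER_AREA)
cv2.imwrite('pics/f.png',np.hstack([c,d[:,188:]]));cv2.imwrite('pics/scf.png',b)"
```

```text
[-0.33374015  0.08357179 -0.43388644] 27.825
```

View pics/f.png

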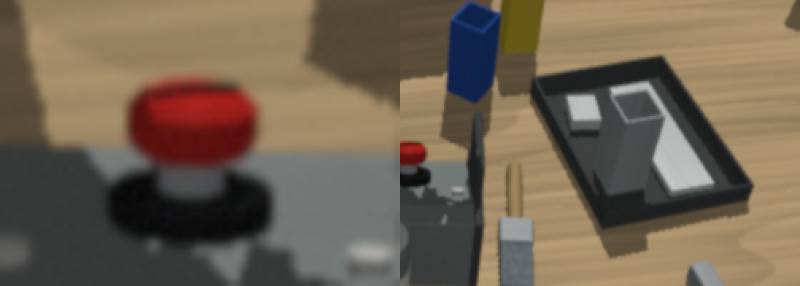

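The mark has turned on further and is now nearly level. The head is fully out at crop (192,120), and the bar and tube are in the tray with the offcut undisturbed. Handing in.

```bash
python3 -c "
from workcell import arm
print(arm.finish_job())"
```

```text
the job is handed in; nothing more can be done
None
```

I've handed the job in at about 28 s: the bar lies flat and the tube stands upright in the tray; the stop was pushed fully in, sprang back, and was turned clockwise until it met its end stop (I judged that by the torque and the mark on its head).

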